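# Set and lock the stop screw of the hose bench

### The job

Fit the long-armed key fully down over the square head of the stop screw, with its arm on the far side a little short of the stop pin, and, before touching the lock nut, turn it clockwise (less than a quarter turn) until its arm rests gently against the pin: that is the setting. Then, with the key left on and holding the screw there, swing the lock nut's lever clockwise until the nut is firmly tight, about 15 N at its knob, without forcing it. Let go with the key still on, the screw at its setting and the nut tight, and leave everything else on the bench alone.

Things in the scene. Friction and masses are not known exactly. Their poses are not given: they have to be found in the camera images.
- bracket: Grey cast base plate of the stop, bolted to the bench, 180 x 130 x 18 mm; origin under the screw's axis, at bench level, z up. Its x axis points from the screw's axis to the side of the stop pin. The plate reaches from 75 mm behind the axis (-x) to 105 mm ahead of it.
- boss: Round grey boss, radius 34 mm, up to 52 mm above the bench; origin on the axis, 18 mm above the bench. The spring washer on top is the nut's seat. The nut meets it after 0.6 to 1.5 rad of turning, which cannot be seen but is felt: the nut turns with 0.55 N m up to there, then the resistance climbs 11 N m per rad. Released, the tight nut springs back by up to 0.05 rad.
- stop_pin: Upright steel pin, 12 mm in diameter, its foot (origin) at x +80 mm, y -12 mm in the bracket's frame, top 102 mm above the bench. A key arm that lies along the bracket's x axis just touches it from the counter-clockwise (+y) side.
- screw: Vertical adjusting screw with a square head 22 x 22 mm, 26 mm tall; origin at the centre of the head's flat top, 104 mm above the bench; x and y normal to its flats. It only turns. At the start its x axis points 0.3 to 0.95 rad counter-clockwise (from above) of the bracket's x axis. The key's arm belongs along the screw's x axis; at the setting that lies along the bracket's x axis.
- thread (a point): Point on the screw's axis 75 mm above the bench, between nut and head. The screw turns stiffly in the nut (0.15 N m) and turns along with the nut whenever the nut is turned, unless it is held; turning the screw leaves the nut where it is. The screw counts as set within 0.17 rad (the key's play on the head is up to 0.08 rad either way).
- nut: Steel hexagonal lock nut (60 mm over corners, 54 to 72 mm above the bench) around the screw, with one level lever arm; origin on the screw's axis, 54 mm above the bench, x axis along the lever. At the start the lever points towards the robot, 2.53 to 2.83 rad clockwise from the bracket's x axis. Clockwise (from above) tightens. It stays where it is left.
- knob (a point): Middle of the upright black round knob at the lever's end: 16 mm in diameter, 90 mm from the axis, this point 92 mm above the bench; bare from the lever's top (68 mm) to the knob's top (108 mm). Turning the nut takes 6 N here; once it seats, 1.4 N more per mm of travel. Tight is 12 to 19 N; over 21 N is forcing it.
- key: The long-armed dark steel key, loose, standing on the bench socket down, 0.3 kg: a 40 x 40 mm hub, 32 mm high, and a flat arm 12 mm wide, 10 mm thick, level with the underside, reaching 105 mm from the hub's centre along +x. Origin at the centre of the underside, z up. Fully fitted, its underside is 24 mm below the head's top, 80 mm above the bench.
- key_grip (a point): Middle of the key's grip block, 49 mm above its underside: 30 mm along the key's x, 18 mm along its y, from 32 to 66 mm above the underside. The square socket below is 23.6 mm wide, 24 mm deep, open underneath, with a 2 mm chamfer at the mouth.
- short_key: A like key whose arm reaches only 55 mm from the hub's centre, too short for the pin: not to be used. It may stand on either side; leave it alone.
- oil_bottle: White oil bottle, 60 mm in diameter, 150 mm tall, on the far left; origin under its centre. Leave alone.
- hose_nipple: Brass hose nipple, 40 mm in diameter, 58 mm tall, standing; origin under its centre. Leave alone.
- collar: Brass collar ring, 70 mm outside, 20 mm tall, lying flat; origin under its centre. Leave alone.
- plug: Steel plug, 36 mm in diameter, 30 mm tall, standing near the robot on the left; origin under its centre. Leave alone.
- spanner: Steel open-ended spanner lying flat on the far side. Leave alone.
Things that resemble listed ones, but are neither listed nor needed, are in the scene too. What is shaped like the key but blue, orange or red is not meant.

How it is judged:
By the outcome, as a careful person would: the job done as asked, in the order asked, and still so for the second after the job is handed in, with the robot touching nothing.
It also fails if it takes over 72 s, if anything falls off the work surface, if the arm or the gripper's body presses on something with over 40 N, if the wrist force passes 120 N, or if a joint passes its speed limit or range.

### The arm

A 7-joint arm with a two-finger parallel gripper is mounted at the origin on the work surface. World frame = base frame: x ahead of the robot, y to its left, z up, the work surface at z = 0. Lengths are in m, angles in rad, forces in N, time in s.
With the tool pointing down it reaches from about 0.425 to 0.95 m from the base axis. Payload 4.7 kg.
Tool frame: the origin (TCP) lies between the finger pads; the fingertips stand tip_reach ahead of it and the grasp point (between the pads) is the TCP (tip_reach is the distance from the TCP to the fingertips, in m); z points along the fingers, y is the line along which they close (so a half turn about z gives the same grasp; the last joint's range is limited). The gripper opens to 85 mm and grips with 20 to 120 N. Pads are 22 mm wide; open, the fingers measure 114 mm over their backs; the gripper's body (76 mm by 85 mm) begins 54 mm behind the grasp point. The pads swing forward as they close: fully open they stand 13 mm farther back than shut.
Start: joints at [-1.374, 0.469, -0.049, 1.532, 0.024, 1.141, -0.082], TCP at [0.151, 0.658, 0.25] pointing down, gripper open.
Joint ranges: [-2.59, 2.59], [-0.33, 1.99], [-1.39, 1.29], [0.1, 2.45], [-1.04, 4.18], [0.21, 1.99], [-2.66, 2.66]. Speed limits (rad/s): [2.57, 2.57, 3.14, 3.14, 3.14, 3.14, 3.14].

### API

Orientations are given as a rotation vector (axis times angle).
In Python, from cell import get_state, capture, camera_model, finish_job, tip_reach gives the robot as it stands. The module is installed in compiled form; this text tells all that it offers.
- The arm moves only by the shell command python3 -m inch 'ROWS' [OPENING]. ROWS is JSON, one flat list of numbers, 4 for each row, row after row: the shift along the tool's x, y, z in mm, then the turn about the tool's z in rad. In form: [tx, ty, tz, roll, tx, ty, tz, roll, ...]. A call has 1 to 12 rows; each row is the pose to reach, as a shift and turn from the pose commanded when the call began, along the tool's axes at that moment; what a row does not reach only later rows make up. A row lasts 1/12 s, in which the tool goes at most 41.7 mm and 7.16 degrees, less where a joint would pass 70% of its speed; a pose out of reach is approached as far as the arm can. A call with a gripper value outside its range is refused whole. OPENING is the finger opening in mm, from 0 to 85.4, set as the call begins (- or left out, the last holds). The fingers move at their own pace and stop on an object; the grip force is fixed at half the most. Time passes only in rows, so rows that repeat a pose let the fingers close. It gives the time, the measured TCP pose, the force, the opening and the grip force at its end, in the units of the state.
- get_state(): the state, without advancing time (a new reading comes with each control period).
- capture(name): name is "scene" or "top" or "wrist"; returns (picture, depth): 420x560x3 uint8, red, green, blue; 420x560 float32, m along the optical axis (not along the pixel's ray), 0 where there is no reading.
- camera_model(name): a dict with "camera_matrix" (3x3 intrinsics, pixels), "distortion" ([k1, k2, p1, p2, k3] as OpenCV has them; the pictures are not rectified), "R" (3x3) and "t" (3): a world point X has camera coordinates R X + t; the wrist camera has in their place "hand_eye" (4x4, takes a point from camera to tool coordinates, whose origin is the TCP and whose axes are the flange's). Camera axes: x right, y down, z forward; pixel columns grow to the right and rows downward; lengths in m; the calibration is good to about 2 mm. A picture is of the moment at which its call begins: read the wrist's pose just before it. camera_model takes no time and is no camera call.
- finish_job(): hands the job in; it is judged then, once.
The state is a dict: "clock": time; "q": joint angles; "qvel": joint speeds; "tau": joint torques, N m; "position": TCP position; "ee_rot": TCP orientation; "contact_force": force on the tool from outside, world axes, zero at the start; "torque": the same for the moment, N m; "finger_gap": finger opening in m; "finger_force": force on a finger pad.
Only numpy, scipy, OpenCV 4.12 (cv2) and the standard library are available. Lean on these libraries where they do the work, as an engineer would, in place of code of your own. Each camera call takes 0.05 s, during which the arm holds its last target. There are 200 camera calls.

## Working session

There is one attempt and no reset: what is moved stays moved. The work goes in short steps, Python scripts to look and compute and a shell command to move; the robot and the scene stay as the last step left them, time stands still between calls to the robot, and variables do not carry over. Pictures are saved under pics/ and viewed, at most 10 in all, crops included, and the job is handed in when it is done.

```bash
mkdir -p pics
cat > h.py <<'E'
import numpy as np, cv2
from scipy.spatial.transform import Rotation as Ro
from cell import *
def cam(name):
    m=camera_model(name); K=np.array(m["camera_matrix"],float); D=np.array(m["distortion"],float)
    if name=="wrist":
        s=get_state(); H=np.array(m["hand_eye"]); T=np.eye(4); T[:3,:3]=Ro.from_rotvec(s["ee_rot"]).as_matrix(); T[:3,3]=s["position"]
        C=T@H
    else:
        C=np.eye(4); R=np.array(m["R"]); C[:3,:3]=R.T; C[:3,3]=-R.T@np.array(m["t"])
    return K,D,C
def cloud(name):
    K,D,C=cam(name); im,d=capture(name); h,w=d.shape
    u,v=np.meshgrid(np.arange(w),np.arange(h))
    n=cv2.undistortPoints(np.stack([u,v],-1).reshape(-1,1,2).astype(np.float32),K,D).reshape(h,w,2)
    P=np.dstack([n*d[...,None],d])@C[:3,:3].T+C[:3,3]; P[d==0]=np.nan
    return im,P,(K,D,C)
def ray(c,u,v,z):
    K,D,C=c; n=cv2.undistortPoints(np.array([[[u,v]]],np.float32),K,D).ravel()
    r=C[:3,:3]@np.array([n[0],n[1],1]); o=C[:3,3]; return o+r*(z-o[2])/r[2]
def save(im,f): cv2.imwrite(f,im[...,::-1])
E
python3 - <<'E'
from h import *
print({k:np.round(v,3) for k,v in get_state().items()},tip_reach() if callable(tip_reach) else tip_reach)
for n in("top","scene"):
    im,P,c=cloud(n); save(im,f"pics/{n}.png"); np.save(n+".npy",P); np.save(n+"_im.npy",im); print(n,np.round(c[2],3).tolist())
E
```

```text
{'clock': np.float64(0.0), 'q': array([-1.374,  0.469, -0.049,  1.534,  0.024,  1.141, -0.082]), 'qvel': array([ 0.001,  0.002, -0.001,  0.   ,  0.001,  0.001, -0.001]), 'tau': array([ 0.0000e+00, -5.1031e+01, -4.6000e-02, -2.3772e+01,  1.1000e-02,
        7.0000e-03, -0.0000e+00]), 'position': array([0.151, 0.657, 0.249]), 'ee_rot': array([-3.540e-01, -3.121e+00,  3.000e-03]), 'contact_force': array([ 0.081, -0.45 , -0.327]), 'torque': array([ 0.01 ,  0.012, -0.051]), 'finger_force': np.float64(0.0), 'finger_gap': np.float64(0.086)} 0.019
top [[-0.023, -0.989, 0.149, 0.433], [-1.0, 0.021, -0.011, 0.075], [0.008, -0.15, -0.989, 0.958], [0.0, 0.0, 0.0, 1.0]]
scene [[-0.478, 0.536, -0.696, 1.44], [0.878, 0.273, -0.392, 0.553], [-0.02, -0.799, -0.601, 0.846], [0.0, 0.0, 0.0, 1.0]]
```

View pics/top.png

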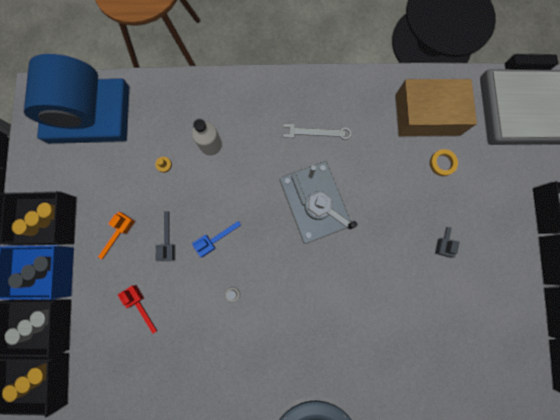

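View pics/scene.png

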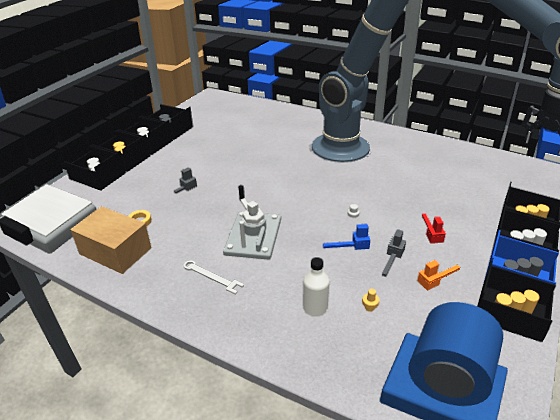

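Top view: the long dark key has its hub at (165,253) and its arm pointing up. The bracket and screw are at (318,204), with the knob at (351,225), and the short key is at (447,245). Next I'll measure coarse positions.

Run:
```python
from h import *
P=np.load("top.npy")
def reg(n,u0,u1,v0,v1,z0,z1):
    p=P[v0:v1,u0:u1].reshape(-1,3); p=p[(p[:,2]>z0)&(p[:,2]<z1)]
    if len(p)<3: print(n,len(p)); return
    c=p[:,:2].mean(0); q=cv2.minAreaRect((p[:,:2]*1000).astype(np.float32))
    print(n,len(p),np.round(c,4),"z",np.round(np.median(p[:,2]),4),"rect",np.round(q[0],1),np.round(q[1],1),round(q[2],1))
reg("table",220,270,330,380,-.05,.05)
reg("keygrip",145,190,205,270,.055,.08)
reg("keyhub",145,190,205,270,.025,.04)
reg("keyarm",145,190,205,270,.005,.015)
reg("screw top",290,340,180,225,.098,.115)
reg("pin",300,325,155,190,.095,.11)
reg("plate",270,370,155,250,.012,.024)
reg("knob",335,365,210,240,.1,.115)
reg("nut",290,340,180,225,.068,.078)
c=cam("top")
for n,u,v,z in(("pin",312,169,.102),("screw",319,202,.104),("knob",352,225,.108),("plate TL",280,179,.018),("TR",325,161,.018),("BR",355,229,.018),("BL",305,243,.018)): print(n,np.round(ray(c,u,v,z),4))
im=np.load("top_im.npy"); a=cv2.resize(im[150:250,260:380],None,fx=6,fy=6,interpolation=2)
save(a[:600,:720],"pics/crop.png")
```

```text
table 2489 [0.2179 0.1649] z -0.001 rect [217.5 165.5] [120.5 117.5] 88.9
keygrip 116 [0.4679 0.357 ] z 0.0646 rect [467.9 358.3] [19.9 28.2] 89.4
keyhub 148 [0.4668 0.349 ] z 0.0308 rect [467.6 357.4] [40. 41.] 2.1
keyarm 185 [0.5247 0.3568] z 0.0087 rect [510.7 351.1] [126.1  26.2] 1.2
screw top 92 [ 0.5744 -0.0219] z 0.1027 rect [574.6 -22.2] [21.8 21.3] 71.7
pin 20 [ 0.6536 -0.0069] z 0.1008 rect [653.4  -7.3] [9.3 9.8] 87.7
plate 2564 [ 0.5877 -0.0147] z 0.0168 rect [588.9 -17.3] [179.9 130.2] 19.5
knob 43 [ 0.5195 -0.0931] z 0.1068 rect [519.6 -93.1] [13.6 13.9] 89.6
nut 304 [ 0.5721 -0.0228] z 0.0707 rect [572.6 -33. ] [74.9 56.8] 80.1
pin [ 0.6503 -0.0049  0.102 ]
screw [ 0.5721 -0.018   0.104 ]
knob [ 0.5174 -0.0902  0.108 ]
plate TL [0.6473 0.0693 0.018 ]
TR [ 0.692  -0.0467  0.018 ]
BR [ 0.5162 -0.1147  0.018 ]
BL [0.4843 0.0111 0.018 ]
```

View pics/crop.png

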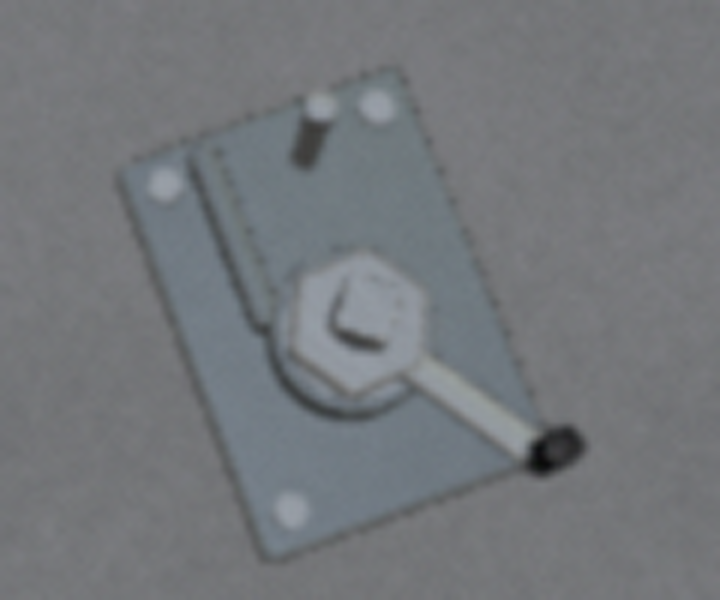

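```bash
python3 -m inch '[-34,-20,0,0.12,-68,-40,0,0.24,-102,-60,0,0.36,-136,-80,0,0.48,-170,-100,0,0.6,-204,-120,0,0.72,-238,-140,0,0.84,-272,-160,0,0.96,-306,-180,0,1.08,-340,-200,0,1.2,-376,-220.6,0,1.3,-376,-220.6,0,1.4]'
python3 -m inch '[0,0,0,0.12,0,0,0,0.24,0,0,0,0.36,0,0,0,0.48,0,0,0,0.6,0,0,0,0.72,0,0,0,0.84,0,0,0,0.96,0,0,0,1.08,0,0,0,1.2,0,0,0,1.32,0,0,0,1.44]'
python3 -m inch '[0,0,0,0.05,0,0,0,0.05,0,0,0,0.05]'
python3 - <<'E'
from h import *
s=get_state(); print(np.round(s["q"],3),np.round(s["position"],4),s["clock"])
R=Ro.from_rotvec(s["ee_rot"]).as_matrix();print(np.round(R,4).tolist())
print(np.round(camera_model("wrist")["hand_eye"],4).tolist())
im,P,c=cloud("wrist"); save(im,"pics/w1.png"); np.save("w1.npy",P)
for n,z0,z1 in(("grip",.055,.08),("hub",.025,.04),("arm",.006,.014)):
    p=P.reshape(-1,3); p=p[(p[:,2]>z0)&(p[:,2]<z1)&(np.abs(p[:,1]-.357)<.07)&(p[:,0]<.6)&(p[:,0]>.42)]
    q=cv2.minAreaRect((p[:,:2]*1000).astype(np.float32)) if len(p) else None; print(n,len(p),p.mean(0),q)
E
```

```text
clock: 1.1
position: [0.4752, 0.3497, 0.2506]
ee_rot: [2.298, 2.134, 0.001]
contact_force: [1.0, -1.1, -0.3]
finger_gap: 0.0855
finger_force: 0.0
clock: 2.1
position: [0.4678, 0.3586, 0.2499]
ee_rot: [3.139, 0.11, -0.001]
contact_force: [-0.4, -0.6, 0.7]
finger_gap: 0.0852
finger_force: 0.0
clock: 2.35
position: [0.4678, 0.3587, 0.25]
ee_rot: [3.141, 0.043, -0.001]
contact_force: [0.1, 0.7, 0.2]
finger_gap: 0.0852
finger_force: 0.0
[-1.238  0.379  0.677  1.774 -0.265  1.083 -2.013] [0.4678 0.3587 0.25  ] 2.35
[[0.9996, 0.0276, -0.0005], [0.0276, -0.9996, -0.0005], [-0.0005, 0.0005, -1.0]]
[[-0.0003, -0.9544, -0.2986, 0.0759], [1.0, -0.0002, -0.0004, -0.0001], [0.0003, -0.2986, 0.9544, -0.1243], [0.0, 0.0, 0.0, 1.0]]
grip 691 [0.4691361  0.35801204 0.06610752] ((468.11865234375, 357.94091796875), (29.669719696044922, 17.0719051361084), 1.477970838546753)
hub 1061 [0.47178105 0.35699938 0.03242957] ((468.6401672363281, 332.29461669921875), (40.76063537597656, 91.97814178466797), 1.9660463333129883)
arm 1129 [0.52982706 0.35881332 0.01060466] ((528.8999633789062, 332.0962219238281), (90.94799041748047, 85.08619689941406), 89.13573455810547)
```

View pics/w1.png

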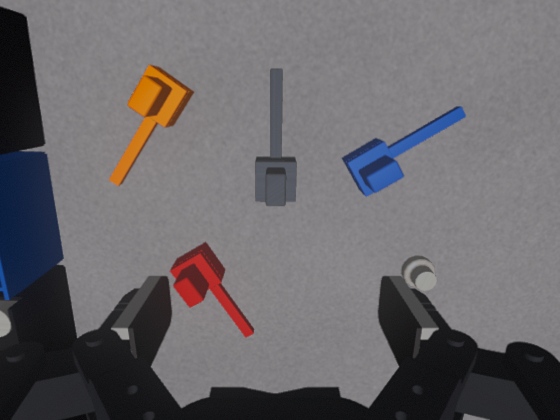

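```bash
python3 -m inch '[0.3,0.8,35,0,0.3,0.8,70,0,0.3,0.8,105,0,0.3,0.8,140,0,0.3,0.8,165,0,0.3,0.8,180,0,0.3,0.8,188,0,0.3,0.8,194,0,0.3,0.8,194,0]'
python3 -m inch '[0,0,0,0,0,0,0,0,0,0,0,0,0,0,0,0,0,0,0,0,0,0,0,0]' 8
python3 -m inch '[0,0,0,0,0,0,0,0]'
```

```text
clock: 3.15
position: [0.4684, 0.3578, 0.0558]
ee_rot: [3.141, 0.041, -0.001]
contact_force: [0.6, -0.9, -0.0]
finger_gap: 0.0849
finger_force: 0.0
clock: 3.65
position: [0.4687, 0.358, 0.057]
ee_rot: [-3.141, -0.041, -0.001]
contact_force: [-0.1, 0.1, 0.5]
finger_gap: 0.0172
finger_force: 59.2
clock: 3.82
position: [0.4687, 0.3581, 0.0569]
ee_rot: [-3.141, -0.04, -0.0]
contact_force: [-1.3, -0.9, 6.3]
finger_gap: 0.0167
finger_force: 59.7
```

```bash
python3 -m inch '[0,0,-15,0,0,0,-50,0,0,0,-90,0,0,0,-130,0,0,0,-165,0,0,0,-190,0]'
python3 -m inch '[10,38,0,-0.1,20,76,0,-0.2,30,114,0,-0.3,40,152,0,-0.4,50,190,0,-0.5,60,228,0,-0.6,70,266,0,-0.7,80,304,0,-0.8,90,342,0,-0.9,100,380,0,-1.0,110,420,0,-1.1,118,455,0,-1.2]'
python3 -m inch '[28,-1,0,-0.02,28,-1,0,-0.02,28,-1,0,-0.02,28,-1,0,-0.02]'
python3 - <<'E'
from h import *
s=get_state(); print(np.round(s["q"],3),np.round(s["position"],4),s["clock"])
R=Ro.from_rotvec(s["ee_rot"]).as_matrix();print(np.round(R,4).tolist())
im,P,c=cloud("wrist"); save(im,"pics/w2.png"); np.save("w2.npy",P)
for n,z0,z1,x,y in(("screw",.098,.11,.5744,-.022),("pin",.096,.11,.6536,-.007),("knob",.1,.115,.5195,-.093)):
    p=P.reshape(-1,3); p=p[(p[:,2]>z0)&(p[:,2]<z1)&(np.hypot(p[:,0]-x,p[:,1]-y)<.025)]
    if len(p)<5: print(n,len(p)); continue
    q=cv2.minAreaRect((p[:,:2]*1000).astype(np.float32)); print(n,len(p),p.mean(0),q)
E
```

```text
clock: 4.32
position: [0.4689, 0.358, 0.249]
ee_rot: [-3.14, -0.04, -0.003]
contact_force: [0.3, 0.9, -2.5]
finger_gap: 0.0171
finger_force: 59.3
clock: 5.32
position: [0.5978, -0.0966, 0.2452]
ee_rot: [-2.566, -1.812, 0.003]
contact_force: [1.7, 0.7, -3.2]
finger_gap: 0.0172
finger_force: 59.4
clock: 5.65
position: [0.606, -0.0663, 0.2451]
ee_rot: [-2.549, -1.834, 0.003]
contact_force: [-0.5, 1.0, -2.8]
finger_gap: 0.017
finger_force: 59.6
[-0.368  0.399  0.548  1.726 -0.231  1.084 -0.069] [ 0.606  -0.0663  0.2451] 5.65
[[0.3179, 0.9481, -0.0025], [0.9481, -0.3179, 0.0002], [-0.0005, -0.0024, -1.0]]
screw 917 [ 0.57471809 -0.02208084  0.10430378] ((574.0486450195312, -22.412315368652344), (22.145648956298828, 22.247861862182617), 71.04721069335938)
pin 228 [ 0.65317261 -0.00766945  0.10270107] ((653.2379150390625, -7.6283111572265625), (11.08703899383545, 11.481644630432129), 72.18158721923828)
knob 346 [ 0.52057764 -0.09258715  0.10728639] ((519.5562744140625, -93.44796752929688), (15.501054763793945, 15.226778030395508), 37.30033874511719)
```

View pics/w2.png

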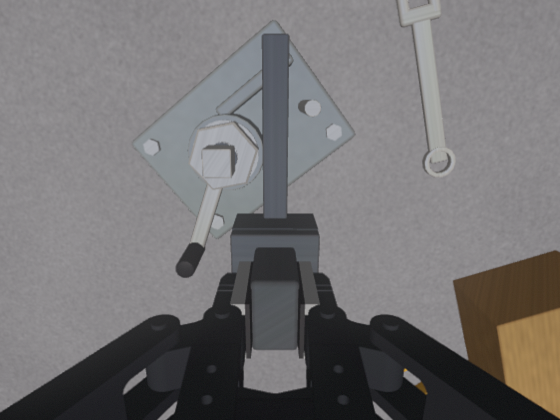

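Run:
```python
from h import *
P=np.load("w2.npy"); s=get_state(); R=Ro.from_rotvec(s["ee_rot"]).as_matrix(); T=(P.reshape(-1,3)-s["position"])@R*1000
def f(n,m):
    p=T[m]; q=cv2.minAreaRect(p[:,:2].astype(np.float32)); print(n,len(p),np.round(np.median(p,0),2),"min",np.round(np.percentile(p,1,0),1),"max",np.round(np.percentile(p,99,0),1),np.round(q[0],2),np.round(q[1],1),round(q[2],2))
x,y,z=T.T
f("arm",(x>24)&(x<115)&(abs(y)<12)&(z>40)&(z<53))
f("armtip",(x>95)&(x<115)&(abs(y)<12)&(z>40)&(z<53))
f("hub",(x>5)&(x<24)&(abs(y)<26)&(z>18)&(z<34))
m=(x>30)&(x<95)&(abs(y)<12)&(z>40)&(z<53); print("arm dir",np.degrees(np.polyfit(x[m],y[m],1)[0]))
f("grip",(x>-17)&(x<17)&(abs(y)<12)&(z<0)&(z>-20))
w=R.T@((np.array([.5741,-.0222,.104])-s["position"]))*1000; print("screw tool",w)
f("screw",(np.abs(x-w[0])<20)&(abs(y-w[1])<20)&(z>w[2]-4)&(z<w[2]+4))
```

```text
arm 4561 [68.56 -0.36 46.65] min [25.1 -6.3 45.1] max [103.9   5.5  48.2] [64.38 -0.42] [80.7 12. ] 0.12
armtip 642 [99.85 -0.37 46.68] min [95.1 -6.1 45.1] max [104.6   5.3  48.4] [99.87 -0.34] [ 9.7 11.5] 0.19
hub 2610 [16.02 -0.8  24.8 ] min [  5.8 -20.1  18.6] max [20.1 19.  33.7] [12.83 -0.48] [40.1 15.4] 89.85
arm dir 0.06972921907710287
grip 5039 [ 4.69 -0.37 -9.41] min [-14.1 -11.5 -19.5] max [15.  11.4 -0.7] [0.29 0.42] [24.  30.7] 87.79
screw tool [ 31.98752323 -44.06496478 141.47639834]
screw 887 [ 32.39 -43.69 140.93] min [ 21.  -54.5 139. ] max [ 42.7 -33.1 143.4] [ 31.72 -44.06] [22.1 22.2] 0.7
```

```bash
python3 -m inch '[16,-22,0,0,31.8,-43.6,0,0,31.8,-43.6,20,0,31.8,-43.6,45,0,31.8,-43.6,65,0,31.8,-43.6,76,0,31.8,-43.6,76,0,31.8,-43.6,76,0,31.8,-43.6,76,0]'
python3 - <<'E'
from h import *
s=get_state(); R=Ro.from_rotvec(s["ee_rot"]).as_matrix(); print(np.round(s["position"]+R@[0,-.0004,.057],4),np.round(s["position"],4),np.round(R,4).tolist())
im,P,c=cloud("wrist"); save(im[:,:],"pics/w3.png")
im,P,c=cloud("scene"); save(cv2.resize(im[150:280,190:310],None,fx=4.5,fy=4.5,interpolation=2),"pics/s3.png")
E
```

```text
clock: 6.45
position: [0.5764, -0.0233, 0.1715]
ee_rot: [2.551, 1.832, 0.003]
contact_force: [-0.1, -0.4, -3.1]
finger_gap: 0.0173
finger_force: 59.8
[ 0.5762 -0.0232  0.1145] [ 0.5764 -0.0233  0.1715] [[0.3194, 0.9476, 0.0022], [0.9476, -0.3194, -0.0001], [0.0006, 0.0021, -1.0]]
```

View pics/s3.png

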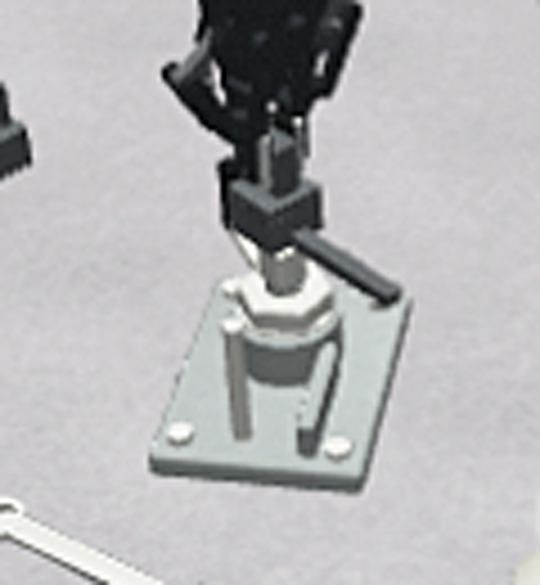

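```bash
python3 -m inch '[0.4,-2.1,0,0,0.4,-2.1,4,0,0.4,-2.1,4,0,0.4,-2.1,4,0]'
python3 - <<'E'
from h import *
s=get_state(); R=Ro.from_rotvec(s["ee_rot"]).as_matrix(); print(np.round(s["position"]+R@[0,-.0004,.057],4),np.round(R,4).tolist())
E
```

```text
clock: 6.88
position: [0.5735, -0.022, 0.1661]
ee_rot: [-2.551, -1.833, 0.0]
contact_force: [-0.0, -0.3, -2.2]
finger_gap: 0.0169
finger_force: 59.9
[ 0.5731 -0.0219  0.1091] [[0.3192, 0.9477, -0.0004], [0.9477, -0.3192, 0.0001], [0.0, -0.0004, -1.0]]
```

```bash
python3 -m inch '[0.2,0.7,2,0,0.2,0.7,4,0,0.2,0.7,6,0,0.2,0.7,7,0,0.2,0.7,7,0]'
python3 - <<'E'
from h import *
s=get_state(); R=Ro.from_rotvec(s["ee_rot"]).as_matrix(); print(np.round(s["position"]+R@[0,-.0004,.057],4),np.round(R,4).tolist(),s["torque"])
E
```

```text
clock: 7.3
position: [0.5742, -0.0221, 0.1588]
ee_rot: [-2.551, -1.833, 0.001]
contact_force: [-0.4, 0.2, -2.7]
finger_gap: 0.0171
finger_force: 59.9
[ 0.5737 -0.022   0.1018] [[0.3193, 0.9477, -0.0008], [0.9477, -0.3193, -0.0], [-0.0003, -0.0008, -1.0]] [-0.05182504  0.0035251   0.00507221]
```

Underside is now 2 mm below the head's top with no contact force, so the key is inside. Continuing down.

```bash
python3 -m inch '[0,0.3,3,0,0,0.3,6,0,0,0.3,8,0,0,0.3,8,0]'; python3 -m inch '[0,0,3,0,0,0,6,0,0,0,8,0,0,0,8,0]'
```

```text
clock: 7.63
position: [0.5743, -0.0222, 0.1506]
ee_rot: [-2.551, -1.832, 0.002]
contact_force: [-0.4, 0.3, -3.4]
finger_gap: 0.0169
finger_force: 59.9
clock: 7.97
position: [0.5743, -0.0222, 0.1427]
ee_rot: [-2.551, -1.832, 0.001]
contact_force: [-0.2, 0.4, -3.2]
finger_gap: 0.0171
finger_force: 59.9
```

```bash
python3 -m inch '[0,0,2,0,0,0,4,0,0,0,5,0,0,0,5,0]'; python3 -m inch '[0,0,1,0,0,0,1.5,0,0,0,2,0,0,0,2,0]'
```

```text
clock: 8.3
position: [0.5745, -0.0221, 0.138]
ee_rot: [-2.551, -1.833, 0.001]
contact_force: [0.1, 0.1, -4.0]
finger_gap: 0.0172
finger_force: 59.9
clock: 8.63
position: [0.5748, -0.0222, 0.1369]
ee_rot: [-2.551, -1.833, -0.001]
contact_force: [-2.7, 0.3, 2.6]
finger_gap: 0.0168
finger_force: 60.7
```

```bash
python3 -m inch '[0,0,0,0.08,0,0,0,0.16,0,0,0,0.24,0,0,0,0.32,0,0,0,0.4,0,0,0,0.48,0,0,0,0.56,0,0,0,0.64,0,0,0,0.72,0,0,0,0.78,0,0,0,0.78]'
python3 - <<'E'
from h import *
s=get_state(); R=Ro.from_rotvec(s["ee_rot"]).as_matrix(); print(np.degrees(np.arctan2(R[1,0],R[0,0])),s["torque"])
E
```

```text
clock: 9.55
position: [0.5751, -0.0226, 0.1368]
ee_rot: [3.056, 0.724, 0.001]
contact_force: [-1.5, -0.1, 3.2]
finger_gap: 0.0171
finger_force: 60.8
26.6410787750179 [-0.1516692   0.38356431  0.03108316]
```

```bash
for i in 1; do :; done
python3 -m inch '[0,0,0,0.03,0,0,0,0.06,0,0,0,0.08,0,0,0,0.08]'; python3 -c "
from h import *
s=get_state(); R=Ro.from_rotvec(s['ee_rot']).as_matrix(); print(np.degrees(np.arctan2(R[1,0],R[0,0])),s['torque'])"
python3 -m inch '[0,0,0,0.02,0,0,0,0.04,0,0,0,0.04]'; python3 -c "
from h import *
s=get_state(); R=Ro.from_rotvec(s['ee_rot']).as_matrix(); print(np.degrees(np.arctan2(R[1,0],R[0,0])),s['torque'])"
```

```text
clock: 9.88
position: [0.5751, -0.0226, 0.1368]
ee_rot: [3.083, 0.6, 0.002]
contact_force: [-1.5, -1.8, 5.5]
finger_gap: 0.0171
finger_force: 61.1
22.033553811245284 [-0.24936358  0.37067615  0.07584748]
clock: 10.13
position: [0.5751, -0.0226, 0.1368]
ee_rot: [3.095, 0.539, 0.002]
contact_force: [-1.6, -2.2, 6.0]
finger_gap: 0.0168
finger_force: 61.1
19.742940911010084 [-0.26750263  0.30637192  0.104958  ]
```

```bash
for k in 1 2; do :; done
python3 -m inch '[0,0,0,0.015,0,0,0,0.015,0,0,0,0.015]'; python3 -c "
from h import *
s=get_state(); R=Ro.from_rotvec(s['ee_rot']).as_matrix(); print(np.degrees(np.arctan2(R[1,0],R[0,0])),s['torque'])"
python3 -m inch '[0,0,0,0.015,0,0,0,0.015,0,0,0,0.015]'; python3 -c "
from h import *
s=get_state(); R=Ro.from_rotvec(s['ee_rot']).as_matrix(); print(np.degrees(np.arctan2(R[1,0],R[0,0])),s['torque'])"
```

```text
clock: 10.38
position: [0.5751, -0.0226, 0.1368]
ee_rot: [3.098, 0.519, 0.001]
contact_force: [-1.2, -2.4, 5.1]
finger_gap: 0.017
finger_force: 61.2
19.01102024046764 [-0.24145965  0.29707703  0.43081851]
clock: 10.63
position: [0.5751, -0.0224, 0.1368]
ee_rot: [3.1, 0.5, 0.001]
contact_force: [-1.2, -1.3, 4.9]
finger_gap: 0.0169
finger_force: 61.8
18.316124566695024 [-0.27467435  0.32625675  1.08257836]
```

```bash
python3 -m inch '[0,0,0,-0.02,0,0,0,-0.02,0,0,0,-0.02]'; python3 -c "
from h import *
s=get_state(); R=Ro.from_rotvec(s['ee_rot']).as_matrix(); print(np.degrees(np.arctan2(R[1,0],R[0,0])),s['torque'])"
```

```text
clock: 10.88
position: [0.5751, -0.0226, 0.1368]
ee_rot: [3.097, 0.525, 0.002]
contact_force: [-0.9, -1.4, 5.8]
finger_gap: 0.0167
finger_force: 61.1
19.237246355854463 [-0.20391817  0.31987299  0.22505075]
```

```bash
python3 -m inch '[0,0,0,0,0,0,0,0,0,0,0,0,0,0,0,0]' 50
python3 -m inch '[0,0,-8,0,0,0,-30,0,0,0,-62,0,-20,13,-62,-0.1,-40,26,-62,-0.2,-60,38,-62,-0.3,-75.6,48.5,-62,-0.4,-75.6,48.5,-62,-0.5,-75.6,48.5,-62,-0.573,-75.6,48.5,-62,-0.573,-75.6,48.5,-62,-0.573]'
python3 - <<'E'
from h import *
s=get_state(); R=Ro.from_rotvec(s["ee_rot"]).as_matrix(); print(np.round(s["q"],3),np.round(s["position"],4),np.degrees(np.arctan2(R[1,0],R[0,0])),np.round(R[:,2],4))
im,P,c=cloud("wrist"); save(im,"pics/w4.png"); p=P.reshape(-1,3)
q=p[(p[:,2]>.098)&(p[:,2]<.115)&(np.hypot(p[:,0]-.5197,p[:,1]+.0933)<.02)]
print("knob",len(q),np.median(q,0) if len(q) else 0, cv2.minAreaRect((q[:,:2]*1000).astype(np.float32)) if len(q) else 0)
g=p[(p[:,2]>.135)&(p[:,2]<.155)&(np.hypot(p[:,0]-.575,p[:,1]+.022)<.03)]
print("grip",len(g),np.median(g,0), cv2.minAreaRect((g[:,:2]*1000).astype(np.float32)) if len(g) else 0)
E
```

```text
clock: 11.22
position: [0.5746, -0.0219, 0.136]
ee_rot: [-3.097, -0.525, 0.0]
contact_force: [-0.1, 0.4, 0.8]
finger_gap: 0.05
finger_force: 0.0
clock: 12.13
position: [0.5194, -0.093, 0.1987]
ee_rot: [-2.824, -1.376, -0.001]
contact_force: [-0.2, 0.2, 0.4]
finger_gap: 0.05
finger_force: 0.0
[-0.45   0.329  0.682  1.97  -0.258  0.928 -0.302] [ 0.5194 -0.093   0.1987] 51.948079858754774 [ 7.e-04  4.e-04 -1.e+00]
knob 537 [ 0.52037979 -0.0925942   0.10821626] ((519.4580688476562, -93.72355651855469), (15.283208847045898, 15.247645378112793), 6.266164302825928)
grip 2662 [ 0.57440845 -0.02264954  0.14656502] ((574.096435546875, -22.69612693786621), (30.260190963745117, 18.166383743286133), 19.696430206298828)
```

View pics/w4.png

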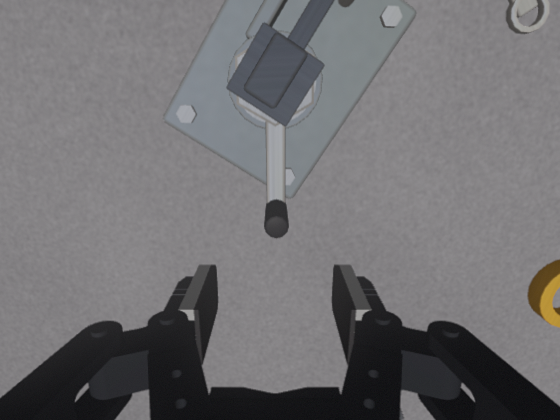

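```bash
python3 -m inch '[0,0,30,0,0,0,60,0,0,0,80,0,0,0,92,0,0,0,100,0,0,0,101,0,0,0,101,0]'
python3 -m inch '[0,0,0,0,0,0,0,0,0,0,0,0,0,0,0,0]' 8
python3 -c "
from h import *
s=get_state(); R=Ro.from_rotvec(s['ee_rot']).as_matrix(); print(np.degrees(np.arctan2(R[1,0],R[0,0])),s['torque'])
h0=np.arctan2(R[1,0],R[0,0]); c=s['position'][:2]*1000; a=np.array([574.9,-22.3]); r=c-a; print('rel',np.hypot(*r),np.degrees(np.arctan2(r[1],r[0])))
for k in range(1,13):
    t=-0.05*k; M=np.array([[np.cos(t),-np.sin(t)],[np.sin(t),np.cos(t)]]); d=M@r-r
    print(round(-t,2),np.round([d@R[:2,0],d@R[:2,1]],1))"
```

```text
clock: 12.77
position: [0.5198, -0.0931, 0.0976]
ee_rot: [2.823, 1.378, 0.001]
contact_force: [-0.2, -0.2, 0.5]
finger_gap: 0.05
finger_force: 0.0
clock: 13.1
position: [0.5201, -0.0931, 0.0984]
ee_rot: [2.822, 1.378, 0.003]
contact_force: [-0.9, -0.4, 4.1]
finger_gap: 0.0143
finger_force: 58.4
52.059722792711646 [-0.03610705  0.02165896 -0.02416082]
rel 89.5369175729062 -127.72448762974555
0.05 [ 0.1 -4.5]
0.1 [ 0.4 -8.9]
0.15 [  1.  -13.4]
0.2 [  1.7 -17.8]
0.25 [  2.7 -22.2]
0.3 [  3.9 -26.5]
0.35 [  5.3 -30.7]
0.4 [  6.9 -34.9]
0.45 [  8.8 -39. ]
0.5 [ 10.8 -43. ]
0.55 [ 13.  -46.8]
0.6 [ 15.4 -50.6]
```

```bash
python3 -m inch '[0.1,-4.5,0,0.05,0.4,-8.9,0,0.1,1,-13.4,0,0.15,1.7,-17.8,0,0.2,2.7,-22.2,0,0.25,3.9,-26.5,0,0.3,5.3,-30.7,0,0.35,6.9,-34.9,0,0.4,8.8,-39,0,0.45,10.8,-43,0,0.5,10.8,-43,0,0.5]'
cat > st.py <<'E'
from h import *
s=get_state(); R=Ro.from_rotvec(s['ee_rot']).as_matrix(); c=s['position'][:2]*1000; r=c-np.array([574.9,-22.3]); u=r/np.hypot(*r); t=np.array([u[1],-u[0]])
F=np.array(s['contact_force'])[:2]; print('heading',round(np.degrees(np.arctan2(R[1,0],R[0,0])),2),'r',round(np.hypot(*r),2),'lever',round(np.degrees(np.arctan2(r[1],r[0])),2),'F cw push',round(-F@t,2),'rad',round(F@u,2),'tz',round(s['torque'][2],3), 'q7',round(s['q'][6],2))
E
python3 st.py
```

```text
clock: 14.02
position: [0.4932, -0.0588, 0.0984]
ee_rot: [3.074, 0.636, 0.005]
contact_force: [1.0, -2.4, 4.6]
finger_gap: 0.0141
finger_force: 59.1
heading 23.37 r 89.43 lever -155.93 F cw push 2.62 rad 0.06 tz 0.024 q7 -0.65
```

```bash
for i in a; do
python3 -m inch '[0,-2.7,0,0.03,0.15,-5.4,0,0.06]' >/dev/null; python3 st.py; python3 -m inch '[0,-2.7,0,0.03,0.15,-5.4,0,0.06]'>/dev/null; python3 st.py; done
```

```text
heading 19.93 r 89.38 lever -158.81 F cw push 3.88 rad 0.76 tz 0.22 q7 -0.71
heading 16.48 r 89.41 lever -162.24 F cw push 4.47 rad 0.85 tz 0.155 q7 -0.76
```

```bash
echo "print('M',round((-F@t)*np.hypot(*r)/1000+s['torque'][2],3),'N eq',round(((-F@t)*np.hypot(*r)/1000+s['torque'][2])/.09,1))" >> st.py
python3 -m inch '[0,-2.7,0,0.03,0.15,-5.4,0,0.06]' >/dev/null; python3 st.py; python3 -m inch '[0,-2.7,0,0.03,0.15,-5.4,0,0.06]'>/dev/null; python3 st.py
```

```text
heading 13.04 r 89.35 lever -165.67 F cw push 4.07 rad 0.28 tz 0.177 q7 -0.82
M 0.541 N eq 6.0
heading 9.59 r 89.34 lever -169.09 F cw push 5.55 rad 1.09 tz 0.128 q7 -0.88
M 0.624 N eq 6.9
```

```bash
python3 -m inch '[0,-2.7,0,0.03,0.15,-5.4,0,0.06]' >/dev/null; python3 st.py
```

```text
heading 6.15 r 89.29 lever -172.53 F cw push 5.07 rad 0.03 tz 0.19 q7 -0.94
M 0.642 N eq 7.1
```

```bash
python3 -m inch '[0,-2.7,0,0.03,0.15,-5.4,0,0.06]' >/dev/null; python3 st.py
```

```text
heading 2.71 r 89.26 lever -175.97 F cw push 5.24 rad 0.39 tz 0.037 q7 -0.99
M 0.505 N eq 5.6
```

```bash
python3 -m inch '[0,-2.7,0,0.03,0.15,-5.4,0,0.06]' >/dev/null; python3 st.py
```

```text
heading -0.72 r 89.2 lever -179.38 F cw push 5.22 rad -0.08 tz 0.168 q7 -1.05
M 0.634 N eq 7.0
```

```bash
python3 -m inch '[0,-2.7,0,0.03,0.05,-5.4,0,0.06]' >/dev/null; python3 st.py
```

```text
heading -4.16 r 89.2 lever 177.53 F cw push 7.57 rad -0.04 tz 0.245 q7 -1.11
M 0.921 N eq 10.2
```

```bash
python3 -m inch '[0,-2.7,0,0.03,0.05,-5.4,0,0.06]' >/dev/null; python3 st.py
```

```text
heading -7.6 r 89.14 lever 174.59 F cw push 9.86 rad -0.51 tz 0.361 q7 -1.17
M 1.24 N eq 13.8
```

```bash
python3 -m inch '[0,-2.7,0,0.03,0.05,-5.4,0,0.06]' >/dev/null; python3 st.py
```

```text
heading -11.03 r 89.11 lever 171.64 F cw push 11.14 rad -1.33 tz 0.459 q7 -1.22
M 1.452 N eq 16.1
```

```bash
python3 - <<'E'
from h import *
im,P,c=cloud("top"); p=P.reshape(-1,3)
q=p[(p[:,2]>.06)&(p[:,2]<.075)&(np.hypot(p[:,0]-.575,p[:,1]+.022)<.085)&(np.hypot(p[:,0]-.575,p[:,1]+.022)>.035)]
print(len(q)); 
if len(q): d=np.median(q,0)[:2]-[.5749,-.0223]; print(np.degrees(np.arctan2(d[1],d[0])))
save(im[130:270,240:400],"pics/t5.png")
E
python3 st.py
```

```text
2
10.25354247172914
heading -11.07 r 89.13 lever 171.38 F cw push 10.06 rad -0.83 tz 0.302 q7 -1.22
M 1.199 N eq 13.3
```

```bash
python3 -m inch '[0,0,0,0]' >/dev/null; python3 st.py;  python3 -m inch '[0,0,0,0]' >/dev/null; python3 st.py
```

```text
heading -10.97 r 89.15 lever 171.39 F cw push 9.06 rad -1.85 tz 0.324 q7 -1.22
M 1.131 N eq 12.6
heading -10.97 r 89.15 lever 171.4 F cw push 9.21 rad -0.99 tz 0.342 q7 -1.22
M 1.163 N eq 12.9
```

```bash
python3 -m inch '[0,0,0,0,0,0,0,0,0,0,0,0,0,0,0,0]' 50
python3 -m inch '[0,0,-15,0,0,0,-50,0,0,0,-90,0,-20,0,-120,0,-40,0,-130,0,-40,0,-130,0,-40,0,-130,0]'
python3 - <<'E'
from h import *
s=get_state()
im,P,c=cloud("wrist"); p=P.reshape(-1,3)
g=p[(p[:,2]>.135)&(p[:,2]<.155)&(np.hypot(p[:,0]-.575,p[:,1]+.022)<.03)]
print("grip",len(g),np.median(g,0), cv2.minAreaRect((g[:,:2]*1000).astype(np.float32)) if len(g) else 0)
q=p[(p[:,2]>.098)&(p[:,2]<.115)&(np.hypot(p[:,0]-.4867,p[:,1]+.0089)<.025)]
r=cv2.minAreaRect((q[:,:2]*1000).astype(np.float32)); d=np.array(r[0])-[574.5,-22.4]; print("knob",r,np.hypot(*d),np.degrees(np.arctan2(d[1],d[0])))
save(im,"pics/w6.png")
E
```

```text
clock: 16.23
position: [0.4855, -0.0043, 0.0971]
ee_rot: [-3.126, 0.298, 0.002]
contact_force: [0.7, 0.1, -0.3]
finger_gap: 0.05
finger_force: 0.0
clock: 16.82
position: [0.446, 0.0042, 0.2274]
ee_rot: [-3.124, 0.294, 0.0]
contact_force: [-0.2, -0.1, -0.4]
finger_gap: 0.0498
finger_force: 0.0
grip 778 [ 0.56339699 -0.02387362  0.14620773] ((562.5643920898438, -23.861648559570312), (23.482725143432617, 12.0510892868042), 75.16558837890625)
knob ((484.68792724609375, -16.76673126220703), (14.958370208740234, 15.307594299316406), 81.32168579101562) 89.98856665724344 176.41094739263343
```

View pics/w6.png

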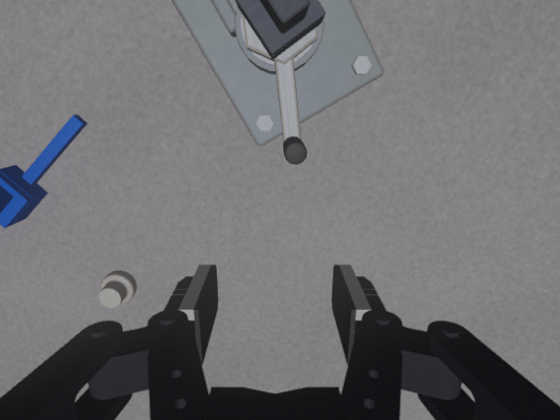

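```bash
python3 - <<'E'
from h import *
im,P,c=cloud("top"); p=P.reshape(-1,3)
g=p[(p[:,2]>.135)&(p[:,2]<.155)&(np.hypot(p[:,0]-.575,p[:,1]+.022)<.03)]
print("grip",len(g),np.median(g[:,2]), cv2.minAreaRect((g[:,:2]*1000).astype(np.float32)))
a=p[(p[:,2]>.083)&(p[:,2]<.096)&(np.hypot(p[:,0]-.575,p[:,1]+.022)>.035)&(np.hypot(p[:,0]-.575,p[:,1]+.022)<.11)&(p[:,0]>.59)]
d=a[:,:2]-[.5745,-.0222]; print(len(a),np.degrees(np.median(np.arctan2(d[:,1],d[:,0]))))
save(cv2.resize(im[140:260,250:390],None,fx=5,fy=5,interpolation=2),"pics/t7.png")
E
python3 st.py
```

```text
grip 119 0.1443537690856661 ((574.801513671875, -21.81380844116211), (30.131122589111328, 17.53818702697754), 23.325244903564453)
175 24.244514513271373
heading -10.88 r 130.84 lever 168.78 F cw push 0.59 rad -0.2 tz -0.044 q7 -1.55
M 0.034 N eq 0.4
```

View pics/t7.png

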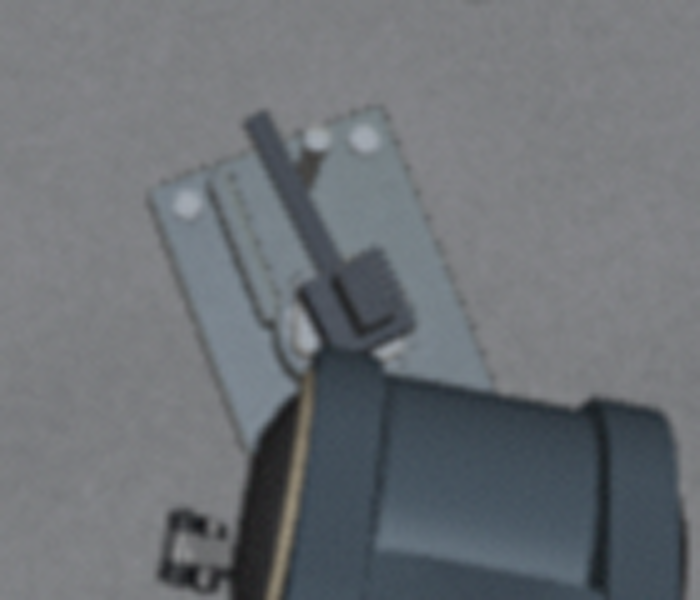

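```bash
python3 -m inch '[20,0,-10,0,40,0,-20,0,55,0,-20,0,55,0,-20,0,55,0,-20,0]'
python3 - <<'E'
from h import *
im,P,c=cloud("wrist"); p=P.reshape(-1,3)
g=p[(p[:,2]>.14)&(p[:,2]<.155)&(np.hypot(p[:,0]-.575,p[:,1]+.022)<.03)]
print("grip",len(g),np.median(g[:,2]), cv2.minAreaRect((g[:,:2]*1000).astype(np.float32)))
a=p[(p[:,2]>.087)&(p[:,2]<.096)&(np.hypot(p[:,0]-.575,p[:,1]+.022)>.035)&(np.hypot(p[:,0]-.575,p[:,1]+.022)<.115)&(p[:,0]>.59)&(p[:,1]>-.015)]
d=a[:,:2]-[.5745,-.0222]; print(len(a),np.degrees(np.median(np.arctan2(d[:,1],d[:,0]))),np.median(a[:,2]),cv2.minAreaRect((a[:,:2]*1000).astype(np.float32)))
q=p[(p[:,2]>.098)&(p[:,2]<.115)&(np.hypot(p[:,0]-.4850,p[:,1]+.0160)<.025)]
r=cv2.minAreaRect((q[:,:2]*1000).astype(np.float32)); d=np.array(r[0])-[574.5,-22.4]; print("knob",len(q),np.hypot(*d),np.degrees(np.arctan2(d[1],d[0])))
q=p[(p[:,2]>.097)&(p[:,2]<.11)&(np.hypot(p[:,0]-.6535,p[:,1]+.0076)<.015)]; print("pin",len(q),q.mean(0) if len(q) else 0)
E
```

```text
clock: 17.33
position: [0.5006, -0.0089, 0.2461]
ee_rot: [3.124, -0.303, -0.003]
contact_force: [-1.2, 0.4, -0.1]
finger_gap: 0.05
finger_force: 0.0
grip 1521 0.14662837341935006 ((574.0293579101562, -22.63687515258789), (29.917932510375977, 18.036535263061523), 24.241710662841797)
1214 24.241848356750683 0.09043922636439167 ((630.1942138671875, 2.6242809295654297), (51.54740524291992, 12.536760330200195), 23.81772232055664)
knob 364 89.76485222233433 176.57601537824357
pin 0 0
```

```bash
python3 -m inch '[0,0,-30,0,-20,0,-50,0,-20,0,-50,0]' && python3 -c "
from cell import *
print(finish_job())"
```

```text
clock: 17.63
position: [0.4799, -0.0038, 0.2992]
ee_rot: [-3.122, 0.297, -0.002]
contact_force: [0.3, -0.9, -1.1]
finger_gap: 0.05
finger_force: 0.0
the job is handed in; nothing more can be done
None
```

I handed the job in: the key is fully on, the screw was turned to the pin before I touched the nut, and the nut is tight at a measured peak of about 16 N (about 13 N once still). When I let go, the nut's spring-back carried the key about 0.08 rad back off the pin, so I estimate the screw is within 0.09 rad of its setting (limit 0.17); I could not re-check the nut's force after release, and finish_job gave no verdict.

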